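# Hold the offset lever balanced over the gauging fixture

## Task

First push the gauging fixture's raised clear shield all the way down by its bar handle. Then lift the offset lever by its balance point, midway between the two dark ribs on its arm, and hold it level and still over the fixture: the eye straight above the locating pin with about 2 cm of air, the arm square to the shield and pointing out over the fork and the lowered shield, not touching the fixture. Finish while still holding it there; do not set it down or let go, and leave the other things on the bench undisturbed.

Things in the scene. Friction and masses are not known exactly. Their poses are not given: they have to be found in the camera images.
- fixture: Bench gauging fixture, fixed to the bench. Base plate 220 x 190 x 12 mm. Origin at the underside of the base on the bench; z up. Along its x axis, from -x (front, roughly towards the robot) to +x (rear): handle bar of the shield at x = -115 mm, shield at x = -75 mm between two guide posts (y = +-81 mm, tops at z = 98 mm), fork rest at x = -40 mm (24 mm thick, prong tops at z = 105 mm, open 18 mm wide along y = 0), locating pin at x = +75 mm.
- pin_tip (a point): Top centre of the upright locating pin (14 mm diameter, top at z = 100 mm on a 28 mm post whose shoulder is at z = 75 mm). Axes as the fixture.
- shield (a joint): Height of the clear shield (vertical sliding sash, 148 mm wide, 8 mm thick, 77 mm tall) above its bottom stop, m: 0 = fully down (its top edge is then 89 mm above the bench), 0.075 = top stop. It stays where it is left by friction; about 3 N moves it down, about 9 N up.
- handle_mid (a point): Middle of the straight bar of the shield's D-shaped handle, which moves with the shield: round, 12 mm diameter, 98 mm clear length along the fixture's y, 40 mm in front of the shield's mid-plane (36 mm from axis to face), open above and below; its axis is 11 mm below the shield's top edge.
- lever: Offset lever, 0.3 to 0.65 kg, lying free on the bench: a heavy steel eye (40 mm diameter, 44 mm tall, 18 mm bore) at one end, a straight arm 14 mm wide and 22 mm tall (18 to 40 mm above the bench as it stands, clear space beneath) and a round foot (20 mm diameter, 43 mm tall) 200 mm from the eye's centre. Origin at the underside of the eye, on the bore's axis; x along the arm from eye to foot; z up.
- lever_balance (a point): Balance point of the lever and place to grip it: centre of the arm's section, 64 mm from the eye's axis and 29 mm above the lever's underside, midway between two dark ribs round the arm 36 mm apart. Axes as the lever.
- lever_eye (a point): Centre of the bore at the underside of the lever's eye. Axes as the lever.
- lever_tip (a point): Centre of the underside of the foot at the lever's far end.
- multimeter: Bystander, not to be disturbed: multimeter with a dial, 144x74x39 mm; origin at its underside.
- battery_cap: Bystander, not to be disturbed: black battery pack, 57x76x39 mm; origin at its underside.
- loupe: Bystander, not to be disturbed: black round eye loupe, 32 mm across, 21 mm tall; origin at its underside.
- marker_2: Bystander, not to be disturbed: slim marker pen, 130 mm long; origin at its underside.

How it is judged:
On the way, in this order (a step that is already met when the one before it is completed fails the run):
1. the shield is pushed fully down (within 6 mm of its stop), the grasp point within 45 mm of the middle of its bar handle (value of joint shield below 0.006 m and distance between the grasp point and handle_mid below 0.045 m), for 0.1 s.
2. the lever is lifted off the bench in the fingers (height (world z) of lever_eye above 0.04 m and height (world z) of lever_tip above 0.03 m and contact force between the fingers and lever above 1 N), for 0.1 s.
At the end, for the whole second after the job is handed in: Shield within 8 mm of down; lever gripped within 15 mm of its balance point along the arm; eye within 10 mm of the pin's axis and 6 to 40 mm above its tip; level within 0.09 rad, parallel to the fixture's x within 0.12 rad, foot out over the shield; at rest, not touching the fixture (value of joint shield below 0.008 m and horizontal distance between lever_eye and pin_tip below 0.01 m and z of lever_eye in the frame of pin_tip between 0.006 and 0.04 m and angle between lever's own z axis and vertical below 0.09 rad and height (world z) of lever above 0.05 m and angle between the x axis of lever and the x axis of fixture, either way round below 0.12 rad and x of lever_tip in the frame of fixture below -0.09 m and x of the grasp point in the frame of lever_balance between -0.015 and 0.015 m and contact force between the fingers and lever above 1 N and contact force between lever and fixture below 0.1 N and linear speed of lever below 0.02 m/s and angular speed of lever below 0.15 rad/s); the arm keeps its last pose, push and grip.
It fails at once if a bystander is moved more than 30 mm (distance of any of multimeter, battery_cap, loupe, marker_2 from where it was at the start of the episode above 0.03 m).
It also fails if it takes over 45 s, if anything falls off the work surface, if the arm or the gripper's body presses on something with over 40 N, if the wrist force passes 120 N, or if a joint passes its speed limit or range.

## Robot

A 6-joint arm with a two-finger parallel gripper is mounted at the origin on a cart in front of the work surface, level with it; the furniture and walls round the work are solid. World frame = base frame: x ahead of the robot, y to its left, z up, the work surface at z = 0. Lengths are in m, angles in rad, forces in N, time in s.
With the tool pointing down it reaches from about 0.275 to 0.775 m from the base axis. Payload 14.6 kg.
Tool frame: the origin (TCP) lies at the very end of the fingers, on their centre line; the grasp point (between the pads) lies 19 mm behind it (arm.grip_depth is the z of the grasp point in the tool frame, in m); z points along the fingers, y is the line along which they close (so a half turn about z gives the same grasp; the last joint's range is limited). The gripper opens to 85 mm and grips with 20 to 120 N. Pads are 22 mm wide; open, the fingers measure 114 mm over their backs; the gripper's body (76 mm by 85 mm) begins 54 mm behind the grasp point. The pads swing forward as they close: fully open they stand 13 mm farther back than shut.
Start: joints at [-1.501, 0.263, -0.048, 1.259, 0, 1.415], TCP at [0.117, -0.512, 0.198] pointing down, gripper open.
Joint ranges: [-2.65, 2.65], [-0.89, 1.7], [-1.18, 1.37], [-2.13, 2.11], [-1.35, 1.29], [-3.14, 3.14]. Speed limits (rad/s): [1.89, 1.89, 2.57, 2.79, 3.14, 3.14].

## Interface

Orientations are given as [roll, pitch, yaw] about the fixed x, y, z axes, in that order (R = Rz(yaw) Ry(pitch) Rx(roll)).
In Python, from plant import arm gives the robot as it stands.
- The arm moves only by the tool arm_command, never from a script. Its arguments are lists of equal length, an entry for each row: "xyz": the shift along the tool's x, y, z in mm, a list of three; "spin": the turn about the tool's z in degrees. A call has 1 to 10 rows; each row is the pose to reach, as a shift and turn from the pose commanded when the call began, along the tool's axes at that moment; what a row does not reach only later rows make up. A row lasts 1/8 s, in which the tool goes at most 62.5 mm and 10.7 degrees, less where a joint would pass 70% of its speed; a pose out of reach is approached as far as the arm can. A call with a gripper value outside its range is refused whole. "hand" is the opening, from 0 (shut) to 1 (fully open), set as the call begins (left out, the last holds). The fingers move at their own pace and stop on an object; the grip force is fixed at half the most. Time passes only in rows, so rows that repeat a pose let the fingers close. It gives the time, the measured TCP pose, the force, the opening and the grip force at its end, in the units of the state.
- arm.read_state(): the state, without advancing time (a new reading comes with each control period).
- arm.read_camera(name): name is "scene" or "top"; returns a dict with "img" (480x640x3 uint8, red, green, blue), "K" (3x3 intrinsics, pixels), "world_to_cam" (4x4, takes a point from world to camera coordinates). Camera axes: x right, y down, z forward; pixel columns grow to the right and rows downward; lengths in m; the calibration is good to about 2 mm. A picture is of the moment at which its call begins. There is no depth.
- arm.finish_job(): hands the job in; it is judged then, once.
The state is a dict: "time_s": time; "joints": joint angles; "dq": joint speeds; "effort": joint torques, N m; "ee_pos": TCP position; "ee_rot": TCP orientation; "contact_force": force on the tool from outside, world axes, zero at the start; "wrist_torque": the same for the moment, N m; "opening": finger opening in m; "finger_force": force on a finger pad.
Only numpy, scipy, OpenCV 4.12 (cv2) and the standard library are available. Lean on these libraries where they do the work, as an engineer would, in place of code of your own. Each camera call takes 0.05 s, during which the arm holds its last target. There are 200 camera calls.

## Working session

There is one attempt and no reset: what is moved stays moved. The work goes in short steps, Python scripts to look and compute and a tool call to move; the robot and the scene stay as the last step left them, time stands still between calls to the robot, and variables do not carry over. Pictures are saved under pics/ and viewed, at most 10 in all, crops included, and the job is handed in when it is done.

Besides the shell and the picture viewer there is one more tool, called after "Call:" in YAML: its name, and indented under it one key for each argument. arm_command: Moves the arm, as the interface text tells. Its arguments: {"type":"object","properties":{"xyz":{"type":"array"},"spin":{"type":"array"},"hand":{"type":"number"}},"required":["xyz","spin"]}

```bash
mkdir -p pics
cat > h.py <<'E'
import numpy as np, cv2
from plant import arm
def shot(n):
    d=arm.read_camera(n); return d
def save(d,f): cv2.imwrite('pics/'+f,cv2.cvtColor(d['img'],cv2.COLOR_RGB2BGR))
def ray(d,u,v,z):
    T=np.array(d['world_to_cam']);K=np.array(d['K']);R=T[:3,:3];c=-R.T@T[:3,3]
    r=R.T@np.linalg.solve(K,[u,v,1]); return c+r*(z-c[2])/r[2]
def proj(d,p):
    T=np.array(d['world_to_cam']);q=np.array(d['K'])@(T[:3,:3]@np.array(p)+T[:3,3]); return q[:2]/q[2]
E
python3 - <<'E'
from h import *
for n in('top','scene'):
    d=shot(n); save(d,n+'0.png'); T=np.array(d['world_to_cam']); print(n,np.round(-T[:3,:3].T@T[:3,3],3),np.round(d['K'],0).tolist())
s=arm.read_state(); print(s, arm.grip_depth)
E
```

```text
top [ 0.4   -0.09   1.298] [[532.0, 0.0, 311.0], [0.0, 532.0, 236.0], [0.0, 0.0, 1.0]]
scene [-0.297  0.385  0.852] [[534.0, 0.0, 317.0], [0.0, 534.0, 250.0], [0.0, 0.0, 1.0]]
{'time_s': 0.1, 'joints': array([-1.50128853e+00,  2.63489521e-01, -4.88965662e-02,  1.25940646e+00,
       -1.92750180e-06,  1.41552325e+00]), 'dq': array([-7.13063602e-06, -1.44869834e-03,  1.99772674e-03,  1.19133403e-03,
        7.79296123e-04, -4.84657106e-04]), 'effort': array([ 3.65872016e-03, -6.38577318e+01,  3.85064793e+01,  9.99934593e-03,
       -1.96085757e-04,  7.59782722e-06]), 'ee_pos': array([ 0.11700615, -0.51149448,  0.19765725]), 'ee_rot': array([-3.14060812e+00, -1.52161026e-04,  2.24780796e-01]), 'contact_force': array([-0.41708197, -0.00440287, -0.11104241]), 'wrist_torque': array([-0.08495704,  0.01744309,  0.00078658]), 'finger_force': 0.0, 'opening': 0.08547702930840886} -0.0187
```

View pics/top0.png

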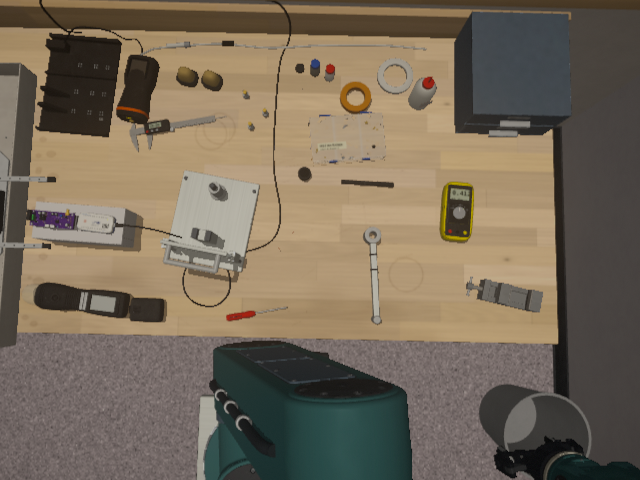

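View pics/scene0.png

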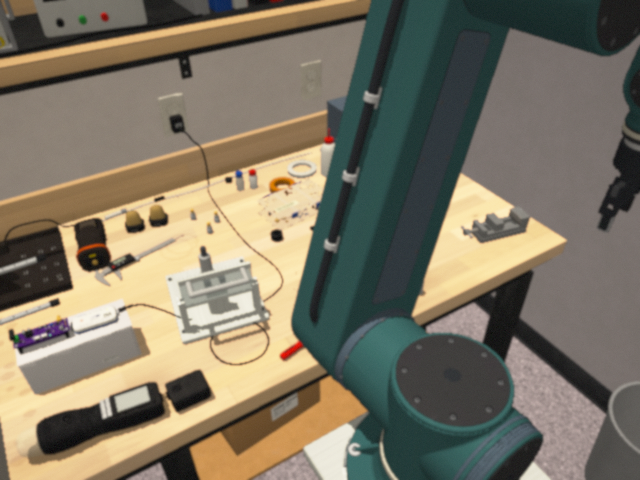

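The top view shows the fixture at about (210,225) px with its handle to the front at about (190,265). The lever's eye is at (372,236) and its foot at (377,320). I'll enlarge both.

Run:
```python
from h import *
a=cv2.imread('pics/top0.png'); 
f=cv2.resize(a[160:290,150:270],None,fx=4.5,fy=4.5,interpolation=cv2.INTER_CUBIC)
l=cv2.resize(a[220:330,350:400],None,fx=5,fy=5,interpolation=cv2.INTER_CUBIC)
o=np.zeros((590,800,3),np.uint8);o[:585,:540]=f;o[:550,545:795]=l;cv2.imwrite('pics/z.png',o)
```

```text
(no output)
```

View pics/z.png

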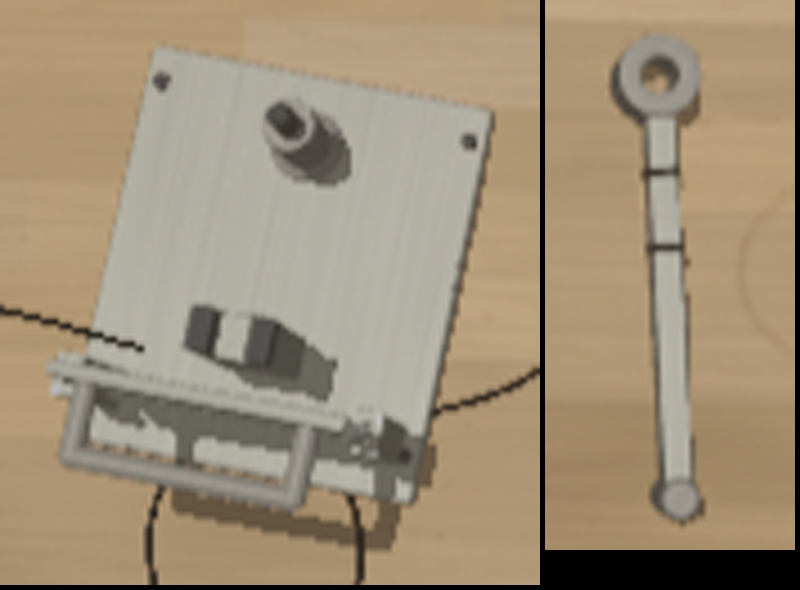

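The zoom shows the pin top at crop (288,117), base corners at (155,48), (493,112) and (413,500), and the handle bar running from (65,462) to (298,500). The lever's eye is at (658,75), its ribs at y=172 and 247, and its foot at (680,500).

Run:
```python
from h import *
from scipy.optimize import least_squares
d=shot('top')
F=lambda u,v:np.array([150+(u+.5)/4.5-.5,160+(v+.5)/4.5-.5])
L=lambda u,v:np.array([350+(u-545+.5)/5-.5,220+(v+.5)/5-.5])
def W(p,q): c,s=np.cos(q[2]),np.sin(q[2]); return [q[0]+c*p[0]-s*p[1],q[1]+s*p[0]+c*p[1],p[2]]
def res(q):
    h=q[3]
    P=[((.11,.095,.012),F(155,48)),((.11,-.095,.012),F(493,112)),((-.11,-.095,.012),F(413,500)),((.075,0,.1),F(288,117)),
     ((-.115,.055,.078+h),F(70,461)),((-.115,-.055,.078+h),F(297,499))]
    return np.concatenate([proj(d,W(p,q))-m for p,m in P])
r=least_squares(res,[.45,.15,-.2,.07]);q=r.x
print('fix',q.round(4),r.fun.round(1)); print('handle',W((-.115,0,.078+q[3]),q),'pin',W((.075,0,.1),q))
P=[((0,0,.044),L(658,75)),((.2,0,.043),L(680,500)),((.046,0,.04),L(661,172)),((.082,0,.04),L(666,247))]
r=least_squares(lambda q:np.concatenate([proj(d,W(p,q))-m for p,m in P]),[.4,-.2,3.1]);g=r.x
print('lev',g.round(4),r.fun.round(1)); print('bal',W((.064,0,.029),g))
```

```text
fix [ 0.5673  0.141  -0.1598  0.0728] [-0.4  0.8  0.4  0.4  0.7  2.5 -1.2 -1.1  0.4 -1.5  0.1 -0.7]
handle [np.float64(0.4538103289027553), np.float64(0.15930316027707714), np.float64(0.15075791759198057)] pin [np.float64(0.6413902405785213), np.float64(0.12907442005007078), 0.1]
lev [ 0.5411 -0.2442  3.2043] [-0.1 -0.1 -0.  -0.   0.1 -0.  -0.1  0.1]
bal [np.float64(0.47724612991848475), np.float64(-0.24816769159084462), 0.029]
```

```bash
cat >> h.py <<'E'
def W(p,q): c,s=np.cos(q[2]),np.sin(q[2]); return [q[0]+c*p[0]-s*p[1],q[1]+s*p[0]+c*p[1],p[2]]
E
python3 - <<'E'
from h import *
q=[.5673,.141,-.1598];h=.0728
o=np.zeros((590,800,3),np.uint8)
x=0
for n,(u0,v0,w,hh) in (('top',(155,160,100,125)),('scene',(160,230,115,120))):
    d=shot(n);k=3.9 if n=='scene' else 3.4
    k=int(k);a=cv2.cvtColor(d['img'],cv2.COLOR_RGB2BGR)[v0:v0+hh,u0:u0+w];a=cv2.resize(a,None,fx=k+1 if n=='scene' else 3,fy=k+1 if n=='scene' else 3,interpolation=cv2.INTER_CUBIC);k=k+1 if n=='scene' else 3
    def pt(p): c=proj(d,W(p,q)); return tuple(int((c[i]-(u0,v0)[i]+.5)*k) for i in(0,1))
    def pl(ps,col): cv2.polylines(a,[np.array([pt(p) for p in ps])],True,col,1)
    pl([(.11,.095,.012),(.11,-.095,.012),(-.11,-.095,.012),(-.11,.095,.012)],(0,0,255))
    pl([(.075+.007*np.cos(t),.007*np.sin(t),.1) for t in np.linspace(0,6.2,20)],(0,0,255))
    pl([(.075+.014*np.cos(t),.014*np.sin(t),.075) for t in np.linspace(0,6.2,20)],(255,0,0))
    pl([(-.115,.055,.078+h),(-.115,-.055,.078+h)],(0,255,0))
    pl([(-.075,.074,.089+h),(-.075,-.074,.089+h)],(0,255,255))
    o[:a.shape[0],x:x+a.shape[1]]=a[:590,:800-x];x+=a.shape[1]+5
cv2.imwrite('pics/ov.png',o)
E
```

```text
(no output)
```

View pics/ov.png

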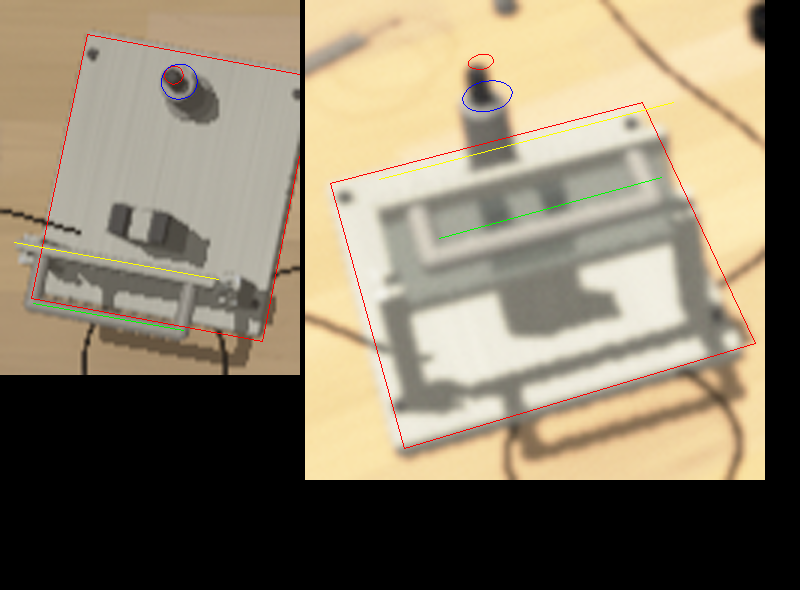

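The overlay shows the model is a little off in the scene view: the pin top is really at crop (478,70), and the handle bar runs from (425,257) to (661,196), lower than predicted. I'll refit using both cameras.

Run:
```python
from h import *
from scipy.optimize import least_squares
d=shot('top');e=shot('scene')
F=lambda u,v:np.array([150+(u+.5)/4.5-.5,160+(v+.5)/4.5-.5])
S=lambda u,v:np.array([160+(u-305)/4-.5,230+v/4-.5])
def obs(h): return [(d,(.11,.095,.012),F(155,48)),(d,(.11,-.095,.012),F(493,112)),(d,(.075,0,.1),F(285,115)),
     (d,(-.115,.055,.078+h),F(70,461)),(d,(-.115,-.055,.078+h),F(297,499)),
 (e,(.11,.095,.012),S(330,187)),(e,(-.11,.095,.012),S(402,450)),(e,(-.11,-.095,.012),S(755,352)),(e,(.075,0,.1),S(478,69)),
 (e,(-.115,.055,.078+h),S(425,257)),(e,(-.115,-.055,.078+h),S(661,196))]
for z in (0,1):
  def res(q):
    b=[np.zeros(2),np.zeros(2)] if not z else [q[4:6],q[6:8]]
    return np.concatenate([np.concatenate([proj(c,W(p,q))+(b[0] if c is d else b[1])-m for c,p,m in obs(q[3])]),q[4:]*.7])
  r=least_squares(res,[.56,.14,-.16,.07]+[0]*4*z,loss='soft_l1');q=r.x
  print('fix',q.round(4));print(res(q).reshape(-1,2).round(1).tolist()); print('handle',W((-.115,0,.078+q[3]),q),'pin',W((.075,0,.1),q))
```

```text
fix [ 0.5659  0.1427 -0.1688  0.0629]
[[-0.7, 1.0], [0.0, 1.4], [-1.0, -0.0], [0.4, -0.9], [-0.4, 0.2], [0.1, -0.6], [-0.5, 0.3], [-0.5, -1.0], [0.5, -1.3], [3.4, -0.3], [-0.2, 0.1]]
handle [np.float64(0.45257307441385936), np.float64(0.1619917733552656), np.float64(0.14087112553785694)] pin [np.float64(0.6398737865077667), np.float64(0.13007871569675802), 0.1]
fix [ 0.5653  0.1428 -0.1685  0.0648  0.449  -0.528  -0.1199  0.5093]
[[-0.3, 0.8], [0.4, 1.1], [-0.6, -0.3], [0.5, -1.2], [-0.2, -0.1], [-0.0, 0.1], [-0.5, 1.0], [-0.6, -0.3], [0.4, -0.6], [3.1, -0.3], [-0.3, 0.0], [0.3, -0.4], [-0.1, 0.4]]
handle [np.float64(0.45197454119432345), np.float64(0.16210756606293858), np.float64(0.142816056322846)] pin [np.float64(0.6392850559994134), np.float64(0.1302520948931036), 0.1]
```

Call:
arm_command:
  xyz:
    - [240,-290,-25]
    - [240,-290,-25]
    - [240,-290,-25]
    - [240,-290,-25]
    - [240,-290,-25]
    - [240,-290,-25]
    - [240,-290,-25]
    - [240,-290,-25]
  spin: [-80,-80,-80,-80,-80,-80,-80,-80]
  hand: 0

```text
time_s: 1.35
ee_pos: [0.2868, -0.1746, 0.2233]
ee_rot: [3.141, 0.001, 1.628]
contact_force: [0.4, -0.1, 0.1]
opening: 0.0004
finger_force: 0.0
```

```bash
cat > go.py <<'E'
import sys
from h import *
from scipy.spatial.transform import Rotation as Ro
def go(p,yaw):
    s=arm.read_state();R=Ro.from_euler('xyz',s['ee_rot'])
    dy=(yaw-s['ee_rot'][2]+np.pi)%(2*np.pi)-np.pi
    print('xyz',(1000*R.inv().apply(np.array(p)-s['ee_pos'])).round(1),'spin',round(-np.degrees(dy),1),'| t',s['time_s'],s['ee_pos'].round(4),s['ee_rot'].round(3),s['contact_force'].round(1),s['joints'].round(2),s['opening'].__round__(4))
if __name__=='__main__':
    a=[eval(x) for x in sys.argv[1:]]; go(a[:3],a[3])
E
python3 go.py .4525 .162 .19 2.973
```

```text
xyz [326.5 184.8  33.2] spin -77.0 | t 1.35 [ 0.2868 -0.1746  0.2233] [3.141e+00 1.000e-03 1.628e+00] [ 0.4 -0.1  0.1] [-0.79 -0.07 -0.37  1.28 -0.    0.72] 0.0004
```

Call:
arm_command:
  xyz:
    - [326,185,33]
    - [326,185,33]
    - [326,185,33]
    - [326,185,33]
    - [326,185,33]
    - [326,185,33]
    - [326,185,33]
    - [326,185,33]
    - [326,185,33]
  spin: [-77,-77,-77,-77,-77,-77,-77,-77,-77]

```text
time_s: 2.48
ee_pos: [0.4547, 0.1595, 0.19]
ee_rot: [-3.141, -0.0, 2.965]
contact_force: [-0.1, 0.1, 0.2]
opening: 0.0001
finger_force: 0.0
```

```bash
python3 go.py .4525 .162 .16 2.973
python3 - <<'E'
from h import *
o=np.zeros((490,800,3),np.uint8)
for n,u,v,x in(('top',140,180,0),('scene',150,210,400)):
    d=shot(n);a=cv2.cvtColor(d['img'],cv2.COLOR_RGB2BGR)[v:v+120,u:u+98];o[:480,x:x+392]=cv2.resize(a,None,fx=4,fy=4,interpolation=cv2.INTER_CUBIC)
cv2.imwrite('pics/c.png',o)
E
```

```text
xyz [ 2.6  2.1 30. ] spin -0.5 | t 2.475 [0.4547 0.1595 0.19  ] [-3.141 -0.     2.965] [-0.1  0.1  0.2] [ 0.17  0.19 -0.17  1.21 -0.    0.34] 0.0001
```

View pics/c.png

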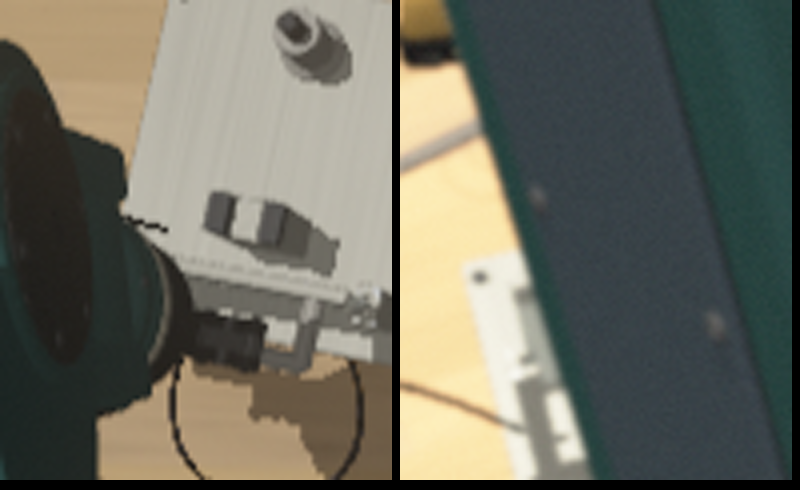

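The top view shows the closed fingertips over the bar's axis, about mid-length. The scene view is blocked by the arm. I'll push down.

Call:
arm_command:
  xyz:
    - [2,2,30]
    - [2,2,50]
    - [2,2,65]
    - [2,2,80]
    - [2,2,92]
    - [2,2,98]
    - [2,2,98]
  spin: [0,0,0,0,0,0,0]

```text
time_s: 3.45
ee_pos: [0.453, 0.1615, 0.092]
ee_rot: [-3.142, -0.0, 2.964]
contact_force: [0.1, 0.8, -0.5]
opening: -0.0
finger_force: 0.0
```

Call:
arm_command:
  xyz:
    - [0,0,4]
    - [0,0,8]
    - [0,0,10]
    - [0,0,10]
  spin: [0,0,0,0]

```text
time_s: 3.95
ee_pos: [0.4531, 0.1616, 0.0819]
ee_rot: [3.142, -0.0, 2.965]
contact_force: [0.2, 0.4, -0.1]
opening: 0.0
finger_force: 0.0
```

Run:
```python
from h import *
s=arm.read_state();print(s['contact_force'])
d=shot('top');u,v=140,180;a=cv2.cvtColor(d['img'],cv2.COLOR_RGB2BGR)[v:v+110,u:u+130]
cv2.imwrite('pics/d.png',cv2.resize(a,None,fx=5,fy=5,interpolation=cv2.INTER_CUBIC))
```

```text
[ 0.16922046  0.38282636 -0.12718478]
```

View pics/d.png

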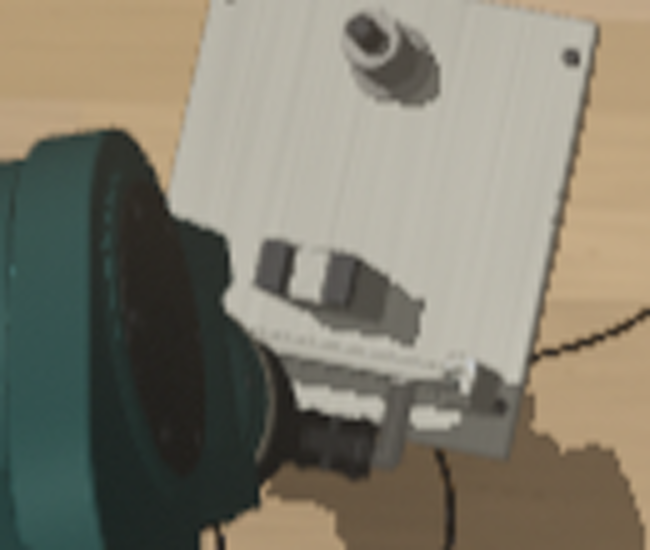

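The picture shows the bar's right corner at about (392,462), with the fingers touching the bar just to its left. I'll compare that corner with the model to find the shield height.

Run:
```python
from h import *
d=shot('top');q=[.5659,.1427,-.1688]
for h in(0,.01,.02,.063):print(h,[((proj(d,W((x,-.055,.078+h),q))-[140,180]+.5)*5).round(0) for x in(-.115,-.079)])
s=arm.read_state();p=s['ee_pos'];print('tip',((proj(d,p)-[140,180]+.5)*5), p-W((-.115,0,.084),q))
```

```text
0 [array([402., 462.]), array([418., 385.])]
0.01 [array([398., 461.]), array([414., 383.])]
0.02 [array([394., 460.]), array([411., 382.])]
0.063 [array([378., 456.]), array([395., 375.])]
tip [282.98965754 437.65636256] [ 0.00047121 -0.00039968 -0.00201223]
```

Call:
arm_command:
  xyz:
    - [0,0,1]
    - [0,0,2]
    - [0,0,3]
    - [0,0,4]
  spin: [0,0,0,0]

```text
time_s: 4.55
ee_pos: [0.4531, 0.1616, 0.078]
ee_rot: [3.142, -0.0, 2.965]
contact_force: [-1.9, 0.5, 3.0]
opening: 0.0001
finger_force: 1.6
```

Call:
arm_command:
  xyz:
    - [0,0,1]
    - [0,0,2]
    - [0,0,3]
    - [0,0,4]
  spin: [0,0,0,0]

```text
time_s: 5.05
ee_pos: [0.4531, 0.1616, 0.074]
ee_rot: [-3.142, -0.0, 2.965]
contact_force: [-1.2, -0.0, 3.3]
opening: 0.0
finger_force: 1.6
```

Run:
```python
from h import *
s=arm.read_state();print(s['contact_force'])
d=shot('top');u,v=180,230;a=cv2.cvtColor(d['img'],cv2.COLOR_RGB2BGR)[v:v+60,u:u+80]
cv2.imwrite('pics/e.png',cv2.resize(a,None,fx=8,fy=8,interpolation=cv2.INTER_CUBIC))
q=[.5659,.1427,-.1688]
for h in(0,.01,.02,.063):print(h,[((proj(d,W((x,-.055,.078+h),q))-[u,v]+.5)*8).round(0) for x in(-.115,-.079)])
```

```text
[-1.22763362 -0.02692985  3.25772553]
0 [array([323., 339.]), array([349., 216.])]
0.01 [array([317., 338.]), array([343., 213.])]
0.02 [array([311., 336.]), array([338., 211.])]
0.063 [array([285., 330.]), array([313., 200.])]
```

View pics/e.png

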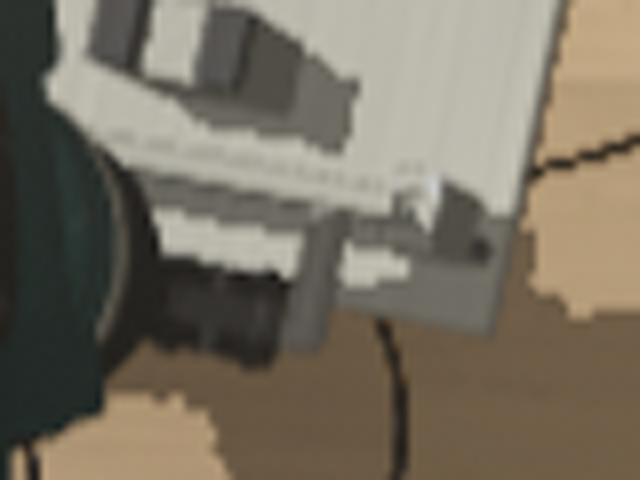

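The bar's leg ends at about (305,345), which suggests h is still 0.02–0.04. The steady force of about 3 N means the shield is still sliding. I'll keep pushing in small steps and watch the force.

Call:
arm_command:
  xyz:
    - [0,0,2]
    - [0,0,4]
    - [0,0,6]
    - [0,0,8]
    - [0,0,10]
    - [0,0,10]
  spin: [0,0,0,0,0,0]

```text
time_s: 5.85
ee_pos: [0.4531, 0.1615, 0.0639]
ee_rot: [-3.141, -0.0, 2.965]
contact_force: [0.0, 1.1, -0.4]
opening: -0.0002
finger_force: 0.0
```

Run:
```python
from h import *
d=shot('top');u,v=180,230;a=cv2.cvtColor(d['img'],cv2.COLOR_RGB2BGR)[v:v+60,u:u+80]
b=cv2.resize(a,None,fx=8,fy=8,interpolation=cv2.INTER_CUBIC)
e=shot('scene');c=cv2.resize(cv2.cvtColor(e['img'],cv2.COLOR_RGB2BGR)[230:350,160:275],None,fx=2,fy=2)
o=np.zeros((480,800,3),np.uint8);o[:,:560]=b[:,:560];o[:240,565:795]=c;cv2.imwrite('pics/f.png',o)
print(arm.read_state()['contact_force'])
```

```text
[0.20454245 0.54547975 0.11755761]
```

View pics/f.png

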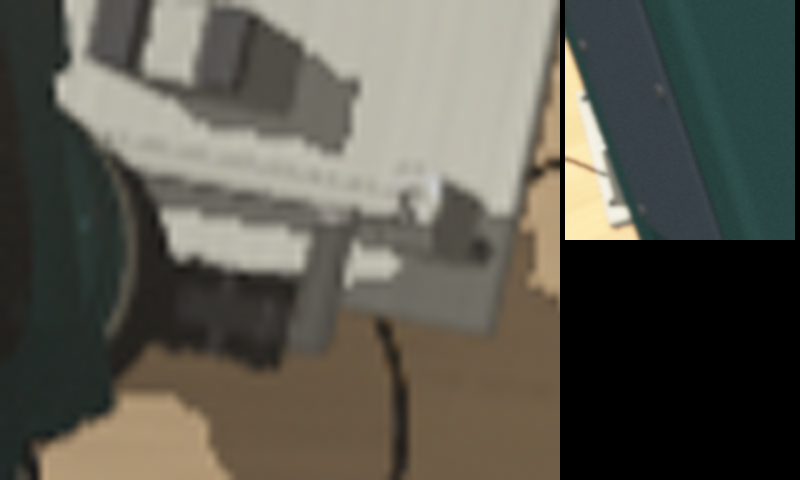

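The leg moved to about (312,345), so the shield follows the tool with roughly 15–20 mm left. I'll continue.

Call:
arm_command:
  xyz:
    - [0,0,3]
    - [0,0,6]
    - [0,0,8]
    - [0,0,10]
  spin: [0,0,0,0]

```text
time_s: 6.45
ee_pos: [0.4532, 0.1616, 0.054]
ee_rot: [-3.142, 0.0, 2.965]
contact_force: [-0.4, -0.6, 3.9]
opening: -0.0001
finger_force: 1.6
```

Call:
arm_command:
  xyz:
    - [0,0,2]
    - [0,0,4]
    - [0,0,6]
  spin: [0,0,0]

```text
time_s: 6.82
ee_pos: [0.4536, 0.1617, 0.0497]
ee_rot: [3.141, 0.002, 2.965]
contact_force: [-16.3, -3.6, 63.1]
opening: -0.0002
finger_force: 31.5
```

That is the stop: 63 N at z 0.050. I'll back off and rise clear.

Call:
arm_command:
  xyz:
    - [0,0,-4]
    - [0,0,-6]
  spin: [0,0]

```text
time_s: 7.08
ee_pos: [0.4529, 0.1617, 0.054]
ee_rot: [3.142, -0.0, 2.965]
contact_force: [-0.5, 0.1, -0.4]
opening: -0.0002
finger_force: 0.0
```

Run:
```python
from h import *
s=arm.read_state();print(s['contact_force'],s['ee_pos'])
d=shot('top');u,v=180,230;a=cv2.cvtColor(d['img'],cv2.COLOR_RGB2BGR)[v:v+60,u:u+80]
b=cv2.resize(a,None,fx=8,fy=8,interpolation=cv2.INTER_CUBIC)
cv2.imwrite('pics/g.png',b)
```

```text
[-0.50922686  0.1475204  -0.40826257] [0.45292888 0.16166122 0.05404027]
```

View pics/g.png

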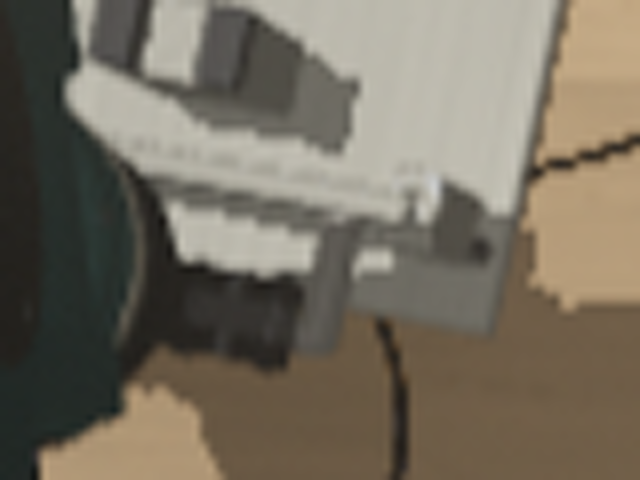

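Leg end at (320,345) and inner end at (347,225) match the model for h = 0, so the shield is down. I'll retract straight up and open the hand on the way.

Call:
arm_command:
  xyz:
    - [0,0,-10]
    - [0,0,-30]
    - [0,0,-70]
    - [0,0,-120]
    - [0,0,-150]
  spin: [0,0,0,0,0]

```text
time_s: 7.75
ee_pos: [0.4534, 0.1617, 0.2067]
ee_rot: [3.141, 0.002, 2.965]
contact_force: [1.2, 0.2, -0.6]
opening: -0.0002
finger_force: 0.0
```

```bash
python3 go.py .477 -.248 .14 3.204
```

```text
xyz [ -95.  -399.2   66.6] spin -13.7 | t 7.75 [0.4534 0.1617 0.2067] [3.141e+00 2.000e-03 2.965e+00] [ 1.2  0.2 -0.6] [ 0.17  0.18 -0.13  1.25  0.    0.35] -0.0002
```

Call:
arm_command:
  xyz:
    - [-20,-62,0]
    - [-40,-124,0]
    - [-60,-186,20]
    - [-80,-248,40]
    - [-90,-310,60]
    - [-95,-370,66]
    - [-95,-399,66]
    - [-95,-399,66]
    - [-95,-399,66]
  spin: [-5,-10,-14,-14,-14,-14,-14,-14,-14]
  hand: 1

```text
time_s: 8.88
ee_pos: [0.4764, -0.2475, 0.1383]
ee_rot: [3.141, -0.0, -3.074]
contact_force: [0.1, -0.0, 0.1]
opening: 0.0855
finger_force: 0.0
```

```bash
python3 go.py .477 -.248 .012 3.204
python3 - <<'E'
from h import *
d=shot('top');u,v=325,210;a=cv2.cvtColor(d['img'],cv2.COLOR_RGB2BGR)[v:v+120,u:u+100]
s=arm.read_state();print('tip px',(proj(d,s['ee_pos'])-[u,v]+.5)*4.5)
b=cv2.resize(a,None,fx=4.5,fy=4.5,interpolation=cv2.INTER_CUBIC);cv2.imwrite('pics/i.png',b)
e=shot('scene');save(e,'i2.png')
E
```

```text
xyz [ -0.6  -0.5 126.3] spin 0.3 | t 8.875 [ 0.4764 -0.2475  0.1383] [ 3.141 -0.    -3.074] [ 0.1 -0.   0.1] [-0.63  0.31 -0.15  1.11  0.   -0.7 ] 0.0855
tip px [243.14658993 223.72887588]
```

View pics/i.png

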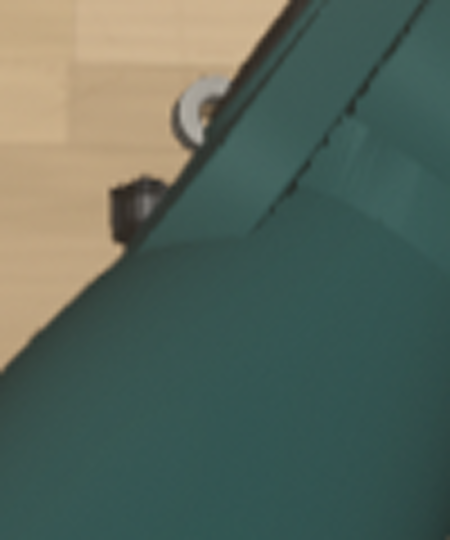

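The eye is unmoved at (210,112), and the left finger at (140,210) sits beside the arm with its width over the grip zone. I'll descend and watch the force.

Call:
arm_command:
  xyz:
    - [0,0,50]
    - [0,0,95]
    - [0,0,115]
    - [0,0,125]
    - [0,0,125]
  spin: [0,0,0,0,0]

```text
time_s: 9.6
ee_pos: [0.4767, -0.2473, 0.0133]
ee_rot: [3.141, -0.0, -3.073]
contact_force: [-0.2, 0.6, 0.8]
opening: 0.0856
finger_force: 0.0
```

```bash
python3 go.py .477 -.248 .012 3.204
```

```text
xyz [-0.3 -0.7  1.3] spin 0.4 | t 9.6 [ 0.4767 -0.2473  0.0133] [ 3.141 -0.    -3.073] [-0.2  0.6  0.8] [-0.63  0.41 -0.36  0.8   0.   -0.7 ] 0.0856
```

Call:
arm_command:
  xyz:
    - [0,0,1]
    - [0,0,1]
    - [0,0,1]
    - [0,0,1]
    - [0,0,1]
    - [0,0,1]
    - [0,0,1]
    - [0,0,1]
  spin: [0,0,0,0,0,0,0,0]
  hand: 0

```text
time_s: 10.6
ee_pos: [0.4765, -0.2479, 0.0121]
ee_rot: [3.142, -0.0, -3.074]
contact_force: [0.0, -0.4, -0.6]
opening: -0.0
finger_force: 0.0
```

The fingers closed on nothing at a reported z of 0.012. The bar also met the stop at a reported 0.051, where its top should have been at 0.084. Both suggest the real fingertips are about 33 mm higher than reported. I'll check by touching the lever arm's top (0.040) gently, which should happen near a reported 0.007.

Call:
arm_command:
  xyz:
    - [0,0,2]
    - [0,0,3]
    - [0,0,4]
    - [0,0,5]
  spin: [0,0,0,0]

```text
time_s: 11.1
ee_pos: [0.4765, -0.2478, 0.007]
ee_rot: [3.142, -0.0, -3.074]
contact_force: [-0.3, 0.3, -0.4]
opening: 0.0003
finger_force: 0.0
```

Call:
arm_command:
  xyz:
    - [0,0,1]
    - [0,0,2]
  spin: [0,0]

```text
time_s: 11.35
ee_pos: [0.4766, -0.2481, 0.0066]
ee_rot: [-3.14, 0.001, -3.074]
contact_force: [-11.8, 7.2, 43.4]
opening: -0.0004
finger_force: 21.6
```

Contact at 0.007 confirms it: the real tips are about 33 mm behind the reported TCP. I'll rise, open, then go down to a reported z of about −0.022.

Call:
arm_command:
  xyz:
    - [0,0,-20]
    - [0,0,-40]
    - [0,0,-40]
    - [0,0,-40]
    - [0,0,-40]
    - [0,0,-40]
  spin: [0,0,0,0,0,0]
  hand: 1

```text
time_s: 12.1
ee_pos: [0.4763, -0.2477, 0.0446]
ee_rot: [3.141, -0.001, -3.074]
contact_force: [0.1, 0.5, -0.2]
opening: 0.0856
finger_force: 0.0
```

Call:
arm_command:
  xyz:
    - [0,0,35]
    - [0,0,55]
    - [0,0,63]
    - [0,0,66]
    - [0,0,66]
  spin: [0,0,0,0,0]

```text
time_s: 12.72
ee_pos: [0.4768, -0.248, -0.0205]
ee_rot: [-3.141, 0.0, -3.074]
contact_force: [1.2, 0.1, 0.8]
opening: 0.0855
finger_force: 0.0
```

Call:
arm_command:
  xyz:
    - [0,0,1]
    - [0,0,1]
    - [0,0,1]
    - [0,0,1]
    - [0,0,1]
    - [0,0,1]
    - [0,0,1]
    - [0,0,1]
  spin: [0,0,0,0,0,0,0,0]
  hand: 0

```text
time_s: 13.72
ee_pos: [0.4766, -0.248, -0.0217]
ee_rot: [-3.141, 0.0, -3.074]
contact_force: [-1.0, 0.5, 5.7]
opening: 0.0128
finger_force: 59.6
```

Gripped. I'll lift.

Call:
arm_command:
  xyz:
    - [0,0,-10]
    - [0,0,-30]
    - [0,0,-70]
    - [0,0,-120]
    - [0,0,-160]
    - [0,0,-160]
    - [0,0,-160]
  spin: [0,0,0,0,0,0,0]

```text
time_s: 14.6
ee_pos: [0.476, -0.2475, 0.1373]
ee_rot: [3.141, -0.001, -3.074]
contact_force: [-0.7, 0.4, -5.4]
opening: 0.0132
finger_force: 59.2
```

Run:
```python
from h import *
s=arm.read_state();print(s['ee_pos'],s['opening'],s['finger_force'],s['contact_force'],s['wrist_torque'])
# detect visible lever pixels: bright grey
d=shot('top');cv2.imwrite('pics/l.png',cv2.cvtColor(d['img'],cv2.COLOR_RGB2BGR))
a=cv2.imread('pics/top0.png').astype(int);b=d['img'][:,:,::-1].astype(int)
y=cv2.cvtColor(d['img'],cv2.COLOR_RGB2HSV)
m=((y[:,:,1]<30)&(y[:,:,2]>110)&(np.abs(a-b).sum(2)>60)).astype(np.uint8);m[:150]=0;m[340:]=0
n,l,st,c=cv2.connectedComponentsWithStats(m)
for i in range(1,n):
    if st[i,4]>8:print(st[i],c[i].round(1))
p=s['ee_pos']
for z in(.182,):
  g=3.204+ (s['ee_rot'][2]%(2*np.pi)-3.209)
  for r in(-.064,.136):print(proj(d,[p[0]+r*np.cos(g),p[1]+r*np.sin(g),z]))
```

```text
[ 0.47601072 -0.24748635  0.13726004] 0.013153707401146603 59.15814399719238 [-0.7209851   0.43274993 -5.35535221] [-0.01336727  0.04549655 -0.0067159 ]
[166 241  69  33 485] [204.7 255.5]
[178 242  23   6  34] [189.6 244.6]
[166 250   5   8  33] [168.  253.1]
[171 254   6   9  17] [173.6 258.2]
[225 261  14  10  67] [232.  265.6]
[379.85550311 228.00390637]
[385.09136571 323.54787572]
```

```bash
python3 go.py .5763 .141 .137 2.975
```

```text
xyz [-1.266e+02  3.806e+02  2.000e-01] spin 13.4 | t 14.65 [ 0.4758 -0.2473  0.1368] [ 3.140e+00 -2.000e-03 -3.074e+00] [ 0.4  0.  -5.2] [-0.63  0.31 -0.15  1.11  0.   -0.7 ] 0.0132
```

Call:
arm_command:
  xyz:
    - [-7,20,0]
    - [-20,60,0]
    - [-36,108,0]
    - [-53,158,0]
    - [-70,210,0]
    - [-86,260,0]
    - [-102,305,0]
    - [-115,345,0]
    - [-123,370,0]
    - [-127,381,0]
  spin: [1,2,4,6,7,9,10,12,13,13.4]

```text
time_s: 15.9
ee_pos: [0.5768, 0.142, 0.1365]
ee_rot: [-3.141, -0.002, 2.977]
contact_force: [0.2, -0.1, -4.2]
opening: 0.0128
finger_force: 59.2
```

Call:
arm_command:
  xyz:
    - [0,0,0]
    - [0,0,0]
    - [0,0,0]
  spin: [0,0,0]

```text
time_s: 16.27
ee_pos: [0.5773, 0.14, 0.1381]
ee_rot: [-3.141, -0.0, 2.974]
contact_force: [0.2, -0.6, -3.2]
opening: 0.0132
finger_force: 59.2
```

```bash
python3 go.py .5763 .141 .098 2.975
python3 - <<'E'
from h import *
d=shot('top');cv2.imwrite('pics/m.png',cv2.cvtColor(d['img'],cv2.COLOR_RGB2BGR))
s=arm.read_state();p=s['ee_pos'];g=2.973
print('eye pred top',proj(d,[p[0]-.064*np.cos(g),p[1]-.064*np.sin(g),.159+.044]))
u,v=185,165
g=cv2.cvtColor(d['img'],cv2.COLOR_RGB2GRAY)[v:v+50,u:u+60]
for r in g[::2]: print(''.join(' .:-=+*#%@'[min(9,int(x)*10//256)] for x in r))
E
```

```text
xyz [ 1.2  0.8 40.1] spin -0.0 | t 16.275 [0.5773 0.14   0.1381] [-3.141 -0.     2.974] [ 0.2 -0.6 -3.2] [ 0.1   0.4   0.    1.17 -0.    0.27] 0.0132
eye pred top [203.66077334 175.00295987]
..........**************##**********************************
..........******************#*******########################
..........=******************######*##********##*#########**
...........+*****+=---=*****+**##*####*#####**##############
............-***-:::::::+****==*############################
...........:::++-::::=+*+****=-=*###########################
...........::..-=:::*###*****-::=***#*#****#################
...........::..:=*++********=-::=############*********######
...........:::..:=********+-::::+#######################*#*#
...........:::...-+***++=-:::::-*#*#########################
...........:::...:::*=-::::::::+=--+**######################
...........:::...::.------::::.:---:-+++####################
...........:.....-:..:-***+:..:----:::===###################
.................-:...=#****+=----::::----####*#############
................:-:...-##+===--::-::::----========*#########
...............:--.....+**++=-::::::-----=============######
...............--.........:=++==--------========*======*####
..............:-:..........-==::::....:-=====*###=======*###
..............::.........::::::::.......-====###*========###
.........................:::::::::::::::=====**=========####
...........................::::::::::::+================####
.............................::....::::##**==========*######
............................::........+###=======***########
..............:::..::-+=:.........:::-*###+======###########
..........:....::=****####****###########========###########
```

The eye's bore appears at about px (204.5,174.5), against a predicted (203.7,175.0). That is good, so I'll lower it to about 2 cm of air.

Call:
arm_command:
  xyz:
    - [0,0,8]
    - [0,0,20]
    - [0,0,32]
    - [0,0,38]
    - [0,0,39]
    - [0,0,39]
    - [0,0,39]
    - [0,0,39]
  spin: [0,0,0,0,0,0,0,0]

```text
time_s: 17.32
ee_pos: [0.5776, 0.1409, 0.0993]
ee_rot: [3.141, 0.0, 2.975]
contact_force: [-0.2, -1.5, -5.0]
opening: 0.0133
finger_force: 59.2
```

Run:
```python
from h import *
s=arm.read_state();p=s['ee_pos'];g=s['ee_rot'][2]
print(p,s['ee_rot'],s['contact_force'],s['wrist_torque'],s['finger_force'],s['opening'],s['time_s'])
d=shot('top');print('eye pred top',proj(d,[p[0]-.064*np.cos(g),p[1]-.064*np.sin(g),p[2]+.022+.044]))
u,v=190,165
g=cv2.cvtColor(d['img'],cv2.COLOR_RGB2GRAY)[v:v+34,u:u+45]
for r in g: print(''.join(' .:-=+*#%@'[min(9,int(x)*10//256)] for x in r))
```

```text
[0.57759811 0.14086475 0.09933544] [3.14148059e+00 4.44271080e-04 2.97545219e+00] [-0.20692272 -1.49044051 -4.97145172] [-0.05131404  0.00920864  0.04143801] 59.17629897594452 0.01328230469928971 17.325
eye pred top [206.57813484 178.70630003]
...........+***######************************
..........-****#########****#################
.........-+*****##########***#*##############
.........=******###########*##*##**##########
.........+*****#*****#########*##******######
.........+*****#*******##############*#*#####
.........+**************#####################
.........=***************####################
.........=****************###################
.........=*******+++*******##################
.........-+****+=---=*****+*#################
..........=***+-:::::=****+=*****############
..........-+**-:::::::+****-=**#*#****#######
..........:-++-:::::==+****-:*#####***#*****#
............-+-:::-+*******-:=##########*****
..........:::=-:::+###*****-::*##############
..........::.:=-:-*##*****+-::*##############
..........::..-+==*##*****=-::*##############
..........:::.:+*+*******+-:::*##############
..........:.:.:=*********=-:::*##############
..........:::..-+*******=-::::+**############
..........:::..:=*****+=-::::--++**##########
...........::..:=+++==-:::::--:-+++##########
..........:::..:-=*=-::::::--=-:=++*#########
...........::...--*=-:::::--+=-::==-****#####
...........:....-:----::----+-:::---====**###
...........:....-:.:--------=-:::----=====**#
............:...-:.:--------:::::----=======*
................-:..==----:::::::----========
...........:....-:..-+=-::::::::----=========
...............:-:..-++=-::::::-----=========
...............:-...-+++=-:::------===***====
...............--....**++==--------===###+===
...............-:....**++++=------====###+===
```

The eye bore at about (207.5,179) matches the pin position within about 1 px. The lever is level, still and gripped. Handing in.

```bash
python3 -c "
from plant import arm
print(arm.finish_job())"
```

```text
the job is handed in; nothing more can be done
None
```

I handed the job in at about 17.4 s with the shield pushed down and the lever held level about 2 cm above the pin. The verdict wasn't returned, the final alignment is from camera measurement (about 1 px), and the real fingertips proved about 33 mm short of the reported TCP: the first grip closed on nothing, a touch check reached 43 N on the lever, and the shield push peaked at 63 N.

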